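Gauge a door knob's rose on the caliper stand

TASK

I need the size of the base plate of the pantry door's knob. Open the nearly shut caliper on the sloping stand wide enough, take the knob with the large round base plate out of the carton and set it, plate down, flat into the stand's round recess between the jaws. Then slide the moving jaw shut, gently, until the plate is nipped between both jaws, and let go with the jaws left closed on it so that I can read it; leave the two other knobs, the jar and the tin where they are.

Things in the scene. Friction and masses are not known exactly. Their poses are not given: they have to be found in the camera images.
- knob_round: The knob to measure. Black steel door-knob half, 62 mm tall: round base plate (rose) 64 mm in diameter and 13 mm thick, a thin neck (22 mm), and on top a plain drum 50 mm in diameter from 32 to 62 mm above the underside, which is what to grip. About 0.33 kg (0.23 to 0.46). Origin: centre of the underside, z up through the drum. Starts standing upright in one of the carton's cells.
- knob_square: Bystander. The same black knob (50 mm drum, 62 mm tall) on a square base plate 62 x 62 x 13 mm. Origin: centre of the underside.
- knob_small: Bystander. A smaller black knob, 62 mm tall, drum 42 mm and round base plate 52 mm in diameter. Origin: centre of the underside.
- carton: Open cardboard carton, fixed, 196 x 196 mm, walls 28 mm high, 4 mm thick; one divider each way, as high, makes four cells 92 mm square with centres at (+-48, +-48) mm; floor 4 mm thick. Three cells hold one knob each, standing within 6 mm of the cell's middle on each axis; the fourth is empty. Origin: centre of its underside, x and y along its sides.
- stand: Plywood caliper stand, fixed, 280 mm wide (its y), 120 mm deep (its x). Its top board slopes up along its x, away from the robot's side, at 30 degrees, from 60 mm high at the front edge to 130 mm at the rear; a steel slide caliper is screwed along the board's upper part, fixed jaw on the left. Origin: middle of its underside.
- recess (a point): Middle of the round recess in the sloping board, level with the board's surface. Axes: x up the slope, y along the caliper to the left, z out of the board (30 degrees from vertical). The recess is 69 mm across and 5 mm deep, cork-lined: a seated knob has its underside at z = -5 mm and its base plate stands 8 mm proud. The board covers x = -55 to 85 mm, y = -210 to 70 mm.
- sliding_jaw (a joint): Opening between the jaw faces in m, the caliper's reading: 0 shut, 0.15 fully open; starts at 0.005 to 0.055, the jaw over the recess. Closes towards +y of the recess frame (left), slides with about 2 N of friction and stays where left; pushing the knob along the recess takes 1 to 5 N more. Nipped on the large round base plate it reads 0.064. 8 to 12 N at the tool is right, over 30 N too hard.
- head (a point): Middle of the top of the moving jaw's head, a steel block 36 mm across (x), 70 mm long (y), 20 mm high, display on top; its top is 21.5 mm above the board's surface. Same axes as the recess; moves with the jaw. The jaw's face is 35 mm from here in +y; the recess's middle line is 54 mm down the slope. Grip the block across its 36 mm, square to the slope.
- jar: Bystander. Glass jar 84 mm in diameter and 185 mm tall, standing loose. Origin: centre of the underside.
- tin: Bystander. Tin can 74 mm in diameter and 110 mm tall, standing loose. Origin: centre of the underside.
- fixed_face (a point): On the flat face of the fixed jaw, at y = +33.5 mm in the recess frame (same axes), 5.5 mm above the board's surface. Both jaws stand up to 10 mm above the surface and reach from the caliper's beam (x = 41 to 59 mm) down the slope to x = -23 mm. A knob set down over 1 mm towards this jaw from the recess's middle may catch on it.
Things that resemble listed ones, but are neither listed nor needed, are in the scene too. Leave any orange or yellow look-alike of the knob_round alone.

How it is judged:
By the outcome, as a careful person would: the job done as asked, in the order asked, and still so for the second after the job is handed in, with the robot touching nothing.
It also fails if it takes over 72 s, if anything falls off the work surface, if the arm or the gripper's body presses on something with over 40 N, if the wrist force passes 120 N, or if a joint passes its speed limit or range.

ROBOT

A 7-joint arm with a two-finger parallel gripper is mounted at the origin on the work surface. World frame = base frame: x ahead of the robot, y to its left, z up, the work surface at z = 0. Lengths are in m, angles in rad, forces in N, time in s.
With the tool pointing down it reaches from about 0.425 to 0.95 m from the base axis. Payload 4.7 kg.
Tool frame: the origin (TCP) lies between the finger pads; the fingertips stand 19 mm ahead of it and the grasp point (between the pads) is the TCP; z points along the fingers, y is the line along which they close (so a half turn about z gives the same grasp; the last joint's range is limited). The gripper opens to 85 mm and grips with 20 to 120 N. Pads are 22 mm wide; open, the fingers measure 114 mm over their backs; the gripper's body (76 mm by 85 mm) begins 54 mm behind the grasp point. The pads swing forward as they close: fully open they stand 13 mm farther back than shut.
Start: joints at [1.144, 0.469, -0.049, 1.532, 0.024, 1.141, -0.082], TCP at [0.262, -0.622, 0.25] pointing down, gripper open.
Joint ranges: [-2.59, 2.59], [-0.33, 1.99], [-1.39, 1.29], [0.1, 2.45], [-1.04, 4.18], [0.21, 1.99], [-2.66, 2.66]. Speed limits (rad/s): [2.57, 2.57, 3.14, 3.14, 3.14, 3.14, 3.14].

INTERFACE

Orientations are given as a rotation vector (axis times angle).
In Python, from rig import ctrl gives the robot as it stands.
- The arm moves only by the tool servo_tool, never from a script. Its argument "steps" is a list of rows, each a list of 3 entries, a list of its own where there are three numbers: the shift along the tool's x, y, z in units of 25 mm (1.0 is 25 mm), then the turn about the tool's z in rad, then the opening, from 0 (shut) to 1 (fully open). In form: [[[x, y, z], turn, fingers], ...]. A call has 1 to 10 rows; each row shifts and turns the commanded pose from where the row before left it, along the tool's axes as they then stand; what a row does not reach is not made up. A row lasts 1/8 s, in which the tool goes at most 62.5 mm and 10.7 degrees, less where a joint would pass 70% of its speed; a pose out of reach is approached as far as the arm can. A call is refused whole if a number of a shift passes 1 or a number of a turn 0.188, either way. A call with a gripper value outside its range is refused whole. The fingers move at their own pace and stop on an object; "force" is the grip in N (left out, the last holds). Time passes only in rows, so rows that do not move let the fingers close. It gives the time, the measured TCP pose, the force, the opening and the grip force at its end, in the units of the state.
- ctrl.state(): the state, without advancing time (a new reading comes with each control period).
- ctrl.snapshot(name): name is "scene" or "top" or "wrist"; returns the picture (400x640x3 uint8, red, green, blue); there is no depth.
- ctrl.camera_params(name): a dict with "fov_y" (degrees; the focal length in pixels is half the picture's height over the tangent of half this angle, whatever the lens; pixels are square), "cx", "cy" (the principal point, pixels), "eye" and "rotation" of the camera in the world. Camera axes: x right, y down, z forward; pixel columns grow to the right and rows downward; lengths in m; the calibration is good to about 2 mm. A picture is of the moment at which its call begins: read the wrist's pose just before it. camera_params takes no time and is no camera call; for the wrist camera it gives the pose at the moment of the call.
- ctrl.finish_job(): hands the job in; it is judged then, once.
The state is a dict: "time_s": time; "joint_pos": joint angles; "joint_velocities": joint speeds; "joint_efforts": joint torques, N m; "tool_pos": TCP position; "orientation": TCP orientation; "force": force on the tool from outside, world axes, zero at the start; "moment": the same for the moment, N m; "grip_width": finger opening in m; "finger_force": force on a finger pad.
Only numpy, scipy, OpenCV 4.12 (cv2) and the standard library are available. Lean on these libraries where they do the work, as an engineer would, in place of code of your own. Each camera call takes 0.05 s, during which the arm holds its last target. There are 200 camera calls.

## Working session

There is one attempt and no reset: what is moved stays moved. The work goes in short steps, Python scripts to look and compute and a tool call to move; the robot and the scene stay as the last step left them, time stands still between calls to the robot, and variables do not carry over. Pictures are saved under pics/ and viewed, at most 10 in all, crops included, and the job is handed in when it is done.

Besides the shell and the picture viewer there is one more tool, called as name(argument=value, ...), one argument or row to a line, values as JSON. servo_tool: Moves the arm, as the interface text tells. Its arguments: {"type":"object","properties":{"steps":{"type":"array"},"force":{"type":"number"}},"required":["steps"]}

```bash
mkdir -p pics; ls; cat > h.py <<'E'
import numpy as np,cv2,json
from rig import ctrl
from scipy.spatial.transform import Rotation as R
def snap(n,f):
    p=ctrl.camera_params(n); im=ctrl.snapshot(n); cv2.imwrite('pics/'+f+'.png',cv2.cvtColor(np.asarray(im),cv2.COLOR_RGB2BGR))
    json.dump({k:np.asarray(v).tolist() for k,v in p.items()},open('pics/'+f+'.json','w'))
def load(f):
    return cv2.imread('pics/'+f+'.png'),json.load(open('pics/'+f+'.json'))
def ray(p,u,v):
    f=200/np.tan(np.radians(p['fov_y'])/2)
    d=np.array(p['rotation'])@np.array([(u-p['cx'])/f,(v-p['cy'])/f,1]); return np.array(p['eye']),d/np.linalg.norm(d)
def onplane(p,u,v,z):
    e,d=ray(p,u,v); return e+d*(z-e[2])/d[2]
def proj(p,X):
    f=200/np.tan(np.radians(p['fov_y'])/2)
    c=np.array(p['rotation']).T@(np.asarray(X)-np.array(p['eye'])); return [p['cx']+f*c[0]/c[2],p['cy']+f*c[1]/c[2]]
def tri(obs):
    A=np.zeros((3,3));b=np.zeros(3)
    for p,u,v in obs:
        e,d=ray(p,u,v);M=np.eye(3)-np.outer(d,d);A+=M;b+=M@e
    X=np.linalg.solve(A,b); return X,[np.linalg.norm(np.cross(ray(p,u,v)[1],X-ray(p,u,v)[0])) for p,u,v in obs]
E
python3 - <<'E'
from h import *
for n in ['scene','top','wrist']:
    snap(n,n+'0'); p=load(n+'0')[1]; print(n,p)
print(ctrl.state())
a=load('scene0')[0];b=load('top0')[0];
cv2.imwrite('pics/v1.png',np.vstack([a,b])[:, :])
E
```

```text
pics
scene {'fov_y': 43.3002754382683, 'cx': 309.66724537767936, 'cy': 191.1493128423186, 'eye': [1.503075596114346, -0.27198838724115837, 0.9054148365328004], 'rotation': [-1.8577579083442965, -1.3721671161070286, 0.7125167773327453]}
top {'fov_y': 48.24271955081752, 'cx': 311.17095366052047, 'cy': 202.69892215326436, 'eye': [0.3529355244287236, -0.012449299549756784, 1.14318899709177], 'rotation': [-2.171531554690501, 2.1213740542324575, -0.1423151956139109]}
wrist {'fov_y': 71.32380072159306, 'cx': 313.95419436323317, 'cy': 196.06043584185866, 'eye': [0.32237328346782645, -0.595668548718432, 0.3729143740640058], 'rotation': [2.426768978233214, -1.6118037676202543, -0.21630139759730527]}
{'time_s': 0.15, 'joint_pos': array([ 1.14410143,  0.46929453, -0.04857975,  1.53339724,  0.02409652,
        1.14096247, -0.08226735]), 'joint_velocities': array([ 2.26858174e-04, -3.06932881e-03,  1.35825410e-04, -4.31945424e-03,
        2.75016491e-05, -1.83233783e-03,  1.81362966e-03]), 'joint_efforts': array([ 4.59989842e-04, -5.10767055e+01, -4.67103627e-02, -2.37978101e+01,
        1.07938892e-02,  5.43137503e-03,  1.81022796e-05]), 'tool_pos': array([ 0.26134354, -0.62192426,  0.24948598]), 'orientation': array([-3.07823399e+00, -6.20524819e-01,  5.30400067e-04]), 'force': array([-0.31176133, -0.25726116,  0.38615111]), 'moment': array([0.06308286, 0.00515663, 0.00218358]), 'finger_force': 0.0, 'grip_width': 0.0851367860311746}
```

```bash
sed -i "s/np.array(p\['rotation'\])/R.from_rotvec(p['rotation']).as_matrix()/" h.py; grep -n rotvec h.py; python3 -c "
import cv2
a=cv2.imread('pics/scene0.png');cv2.imwrite('pics/v_s.png',a)"
```

```text
11:    d=R.from_rotvec(p['rotation']).as_matrix()@np.array([(u-p['cx'])/f,(v-p['cy'])/f,1]); return np.array(p['eye']),d/np.linalg.norm(d)
16:    c=R.from_rotvec(p['rotation']).as_matrix().T@(np.asarray(X)-np.array(p['eye'])); return [p['cx']+f*c[0]/c[2],p['cy']+f*c[1]/c[2]]
```

View pics/scene0.png

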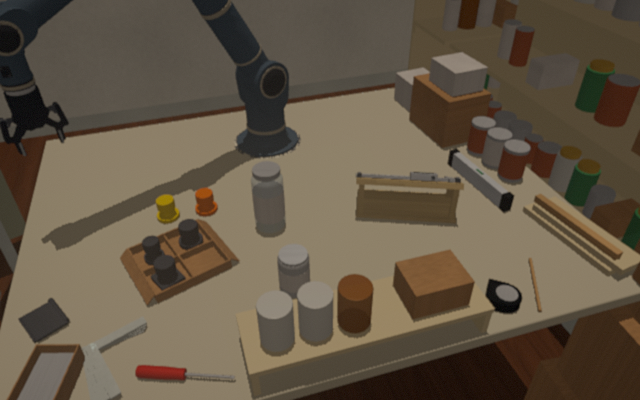

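View pics/top0.png

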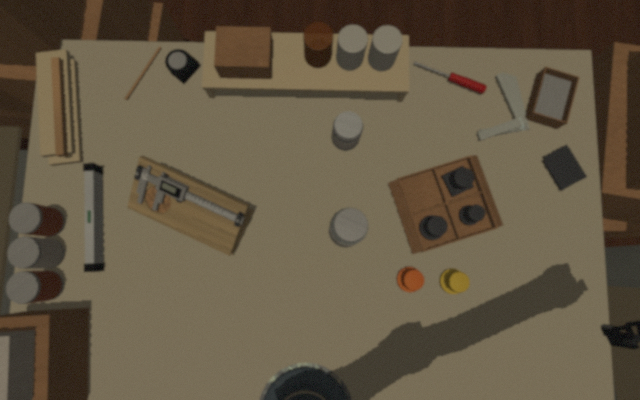

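The scene view shows the carton (≈180,260) with three black knobs and the stand (≈410,195) with a jar (267,195) between. The top view shows the carton at (445,204), knobs at (460,179), (433,227), (473,213), and the stand at (190,203) with the caliper beam from (145,180) to (240,217), fixed jaw at the left.

```bash
python3 - <<'E'
from h import *
np.set_printoptions(precision=4,suppress=True)
i,p=load('top0')
for n,u,v,z in [('carton',445,204,.028),('k1',461,179,.062),('k2',433,227,.062),('k3',473,213,.062),('cart c1',390,185,.028),('c2',476,157,.028),('c3',501,224,.028),('c4',413,251,.028),('st1',140,157,.13),('st2',253,207,.13),('st3',232,252,.06),('st4',129,208,.06),('jar',350,225,.185),('tin',348,125,.11),('head',172,188,.12)]:
    print(n,onplane(p,u,v,z))
s=ctrl.state(); T=R.from_rotvec(s['orientation']).as_matrix(); print(T)
w=load('wrist0')[1]; Rw=R.from_rotvec(w['rotation']).as_matrix()
print('cam in tool',T.T@(np.array(w['eye'])-s['tool_pos']),'\n',T.T@Rw)
big=cv2.resize(i[130:270,110:270],None,fx=3.4,fy=3.4,interpolation=cv2.INTER_CUBIC)
b2=cv2.resize(i[140:280,380:515],None,fx=3.4,fy=3.4,interpolation=cv2.INTER_CUBIC)
o=cv2.convertScaleAbs(np.vstack([big[:,:],np.zeros((0,big.shape[1],3),np.uint8)]),alpha=1.6)
E
```

```text
carton [ 0.513  -0.3403  0.028 ]
k1 [ 0.5711 -0.3707  0.062 ]
k2 [ 0.4512 -0.3003  0.062 ]
k3 [ 0.4876 -0.3979  0.062 ]
cart c1 [ 0.5584 -0.2021  0.028 ]
c2 [ 0.636  -0.4215  0.028 ]
c3 [ 0.4657 -0.4791  0.028 ]
c4 [ 0.3934 -0.259   0.028 ]
st1 [0.5925 0.3966 0.13  ]
st2 [0.4813 0.1285 0.13  ]
st3 [0.3795 0.1844 0.06  ]
st4 [0.4807 0.442  0.06  ]
jar [ 0.4401 -0.0894  0.185 ]
tin [ 0.6868 -0.0878  0.11  ]
head [0.5228 0.3203 0.12  ]
[[ 0.9219  0.3874 -0.0006]
 [ 0.3874 -0.9219  0.0013]
 [-0.     -0.0015 -1.    ]]
cam in tool [ 0.0664 -0.0007 -0.1234] 
 [[ 0.0003 -0.965  -0.2622]
 [ 1.      0.0001  0.0006]
 [-0.0005 -0.2622  0.965 ]]
```

servo_tool(
  steps=[
    [[0.97, -0.47, 0], 0, 1],
    [[0.97, -0.47, 0], 0, 1],
    [[0.97, -0.47, 0], 0, 1],
    [[0.97, -0.47, 0], 0, 1],
    [[0.97, -0.47, 0], 0, 1],
    [[0.97, -0.47, 0], 0, 1],
    [[0.97, -0.47, 0], 0, 1],
  ],
)

```text
time_s: 1.02
tool_pos: [0.3866, -0.4798, 0.25]
orientation: [-3.079, -0.621, 0.0]
force: [0.2, -0.3, 0.0]
grip_width: 0.0852
finger_force: 0.0
```

servo_tool(
  steps=[
    [[0.97, -0.47, 0], 0, 1],
    [[0.97, -0.47, 0], 0, 1],
    [[0.97, -0.47, 0], 0, 1],
    [[0.97, -0.47, 0], 0, 1],
    [[0.97, -0.47, 0], 0, 1],
    [[0, 0, 0], 0, 1],
    [[0, 0, 0], 0, 1],
  ],
)

```text
time_s: 1.9
tool_pos: [0.4743, -0.3805, 0.2501]
orientation: [3.08, 0.619, -0.002]
force: [-0.1, -0.3, -0.3]
grip_width: 0.0858
finger_force: 0.0
```

```bash
python3 - <<'E'
from h import *
snap('wrist','w1'); s=ctrl.state(); print(s['time_s'],s['tool_pos'],s['orientation'])
E
```

```text
1.95 [ 0.47399896 -0.38089761  0.25014522] [ 3.07985476e+00  6.17477198e-01 -1.59226102e-03]
```

View pics/w1.png

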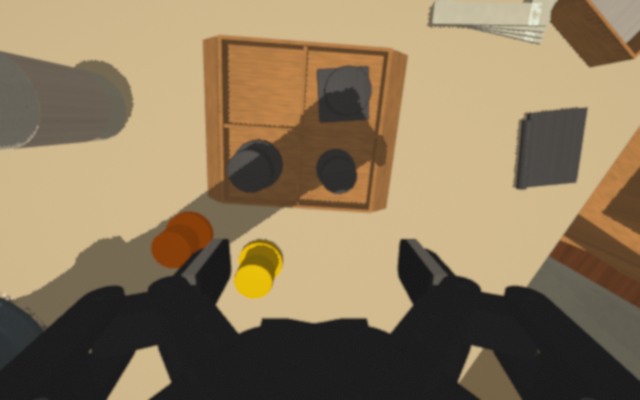

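The wrist view shows the carton with the round-plate knob at (255,165), the square one at (343,92) and the small one at (337,171); the orange and yellow look-alikes are outside the carton. Next I look from straight above the round knob.

servo_tool(
  steps=[
    [[-0.56, -0.83, 0], 0, 1],
    [[-0.56, -0.83, 0], 0, 1],
    [[-0.56, -0.83, 0], 0, 1],
    [[-0.56, -0.83, 0], 0, 1],
    [[0, 0, 0], 0, 1],
    [[0, 0, 0], 0, 1],
  ],
)

```text
time_s: 2.7
tool_pos: [0.3916, -0.3259, 0.2507]
orientation: [3.079, 0.618, 0.001]
force: [0.4, 0.4, 0.0]
grip_width: 0.0855
finger_force: 0.0
```

```bash
python3 - <<'E'
from h import *
np.set_printoptions(precision=4,suppress=True)
snap('wrist','w2'); s=ctrl.state(); print(s['time_s'],s['tool_pos'],s['orientation'])
for f in ['w1','w2']:
    i,p=load(f); print(p['eye'],p['rotation'])
    hsv=cv2.cvtColor(i,cv2.COLOR_BGR2HSV)
    m=((hsv[...,2]<75)).astype(np.uint8); 
    n,l,st,c=cv2.connectedComponentsWithStats(m)
    for k in range(1,n):
        if 500<st[k,4]<20000: print(f,st[k],c[k],onplane(p,*c[k],.04))
i1,_=load('w1');i2,_=load('w2')
cv2.imwrite('pics/c2.png',np.hstack([cv2.resize(i1[40:220,190:410],None,fx=1.8,fy=2.2)[:, :396],cv2.resize(i2[60:320,150:410],(400,396))]))
E
```

```text
2.75 [ 0.3919 -0.3258  0.2505] [3.0791 0.619  0.0012]
[0.5353856849114278, -0.35415051867986663, 0.3735854838982745] [2.4242003056570383, -1.6125245018036423, -0.21490253973587872]
w1 [ 319   87   47   35 1310] [340.4214 105.7992] [ 0.5616 -0.3762  0.04  ]
w1 [ 229  142   54   51 1745] [258.2338 168.4676] [ 0.4574 -0.3142  0.04  ]
w1 [ 316  149   40   43 1341] [336.0746 169.906 ] [ 0.4921 -0.4016  0.04  ]
[0.4524839692593925, -0.2994770932559954, 0.37425125507151524] [2.424669264666972, -1.6136420681938795, -0.212230471596613]
w2 [394  15  46  53 913] [409.3165  47.2694] [ 0.5636 -0.366   0.04  ]
w2 [ 586   64   54   83 3054] [616.7387 104.017 ] [ 0.6032 -0.6123  0.04  ]
w2 [ 297   96   50   51 1937] [322.0521 121.5896] [ 0.4553 -0.3092  0.04  ]
w2 [381 106  33  39 553] [395.3219 122.6275] [ 0.487  -0.3881  0.04  ]
```

View pics/w2.png

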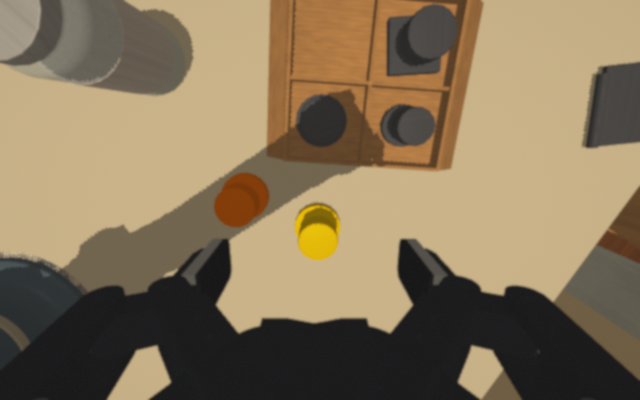

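```bash
python3 - <<'E'
from h import *
np.set_printoptions(precision=4,suppress=True)
i,p=load('w2'); 
for z in (.004,.017,.066): print(onplane(p,322.05,121.59,z))
C=onplane(p,322.05,121.59,.012)[:2]
i,p=load('w1'); e=np.array(p['eye'])
hsv=cv2.cvtColor(i,cv2.COLOR_BGR2HSV)
m=((hsv[...,2]<105)&(hsv[...,1]<75)).astype(np.uint8); m[:120]=0;m[225:]=0;m[:,:215]=0;m[:,300:]=0
n,l,st,c=cv2.connectedComponentsWithStats(m); k=1+np.argmax(st[1:,4]); print(st[k],c[k])
ct=max(cv2.findContours((l==k).astype(np.uint8),0,1)[0],key=len)[:,0].astype(float)
u=(C-e[:2]);D=np.linalg.norm(u);u/=D
# far edge: pixel extreme along projected radial direction
a=np.array(proj(p,[*C,.06]));b=np.array(proj(p,[*(C+u*.01),.06]));d=(b-a)/np.linalg.norm(b-a)
s=ct@d; far=a+d*(s.max()+.5-a@d); near=a+d*(s.min()-.5-a@d)
for nm,q,off in(('far drum',far,.025),('near plate',near,-.032)):
    _,r=ray(p,*q); t=(D+off)/(r[:2]@u); print(nm,q,'z',(e+t*r)[2])
h=proj(p,[*C,.066]);print('pred drumtop',h,'plate',proj(p,[*C,.004]))
E
```

```text
[ 0.4556 -0.3103  0.004 ]
[ 0.4555 -0.3099  0.017 ]
[ 0.4551 -0.3085  0.066 ]
[ 227  140   55   52 2113] [254.5414 166.0521]
far drum [234.0752 185.3173] z 0.06242893416944295
near plate [277.0508 150.0549] z 0.017222534545724755
pred drumtop [np.float64(249.68875521849418), np.float64(172.50605155281966)] plate [np.float64(259.9946688313223), np.float64(164.0498222991248)]
```

servo_tool(
  steps=[
    [[0.87, 0.13, 0], 0, 0.9],
    [[0.87, 0.13, 0.2], 0, 0.9],
    [[0.86, 0.14, 0.5], 0, 0.9],
    [[0, 0, 0.8], 0, 0.9],
    [[0, 0, 1], 0, 0.9],
    [[0, 0, 1], 0, 0.9],
    [[0, 0, 0.5], 0, 0.9],
    [[0, 0, 0], 0, 0.9],
  ],
)

```text
time_s: 3.75
tool_pos: [0.4552, -0.3083, 0.1491]
orientation: [-3.078, -0.621, 0.002]
force: [-0.2, 0.4, 0.9]
grip_width: 0.0768
finger_force: 0.0
```

```bash
python3 - <<'E'
from h import *
np.set_printoptions(precision=4,suppress=True)
snap('wrist','w3'); s=ctrl.state(); print(s['time_s'],s['tool_pos'],s['orientation'])
T=R.from_rotvec(s['orientation']).as_matrix()
print(T.T@(np.array([.4556,-.31,.052])-s['tool_pos'])/.025)
E
```

```text
3.8 [ 0.4557 -0.3087  0.1501] [-3.0793 -0.6213  0.0001]
[-0.0236  0.048   3.925 ]
```

View pics/w3.png

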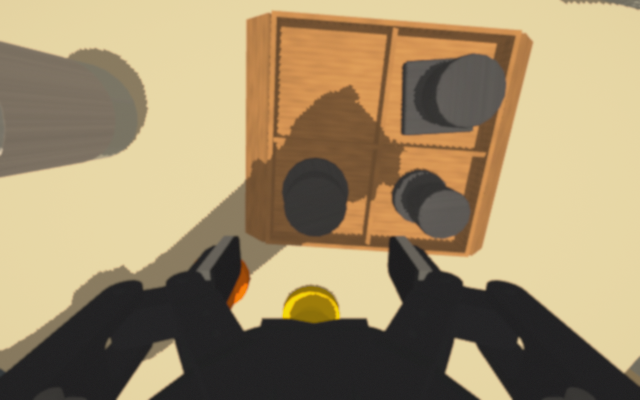

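```bash
python3 - <<'E'
from h import *
np.set_printoptions(precision=4,suppress=True)
i,p=load('w2')
s=ctrl.state();T=R.from_rotvec(s['orientation']).as_matrix()
for n,u,v,z in(('or',243,198,.05),('ye',318,232,.062),('drum small',413,126,.062)):
    X=onplane(p,u,v,z);print(n,X,T.T@(X-s['tool_pos']))
i,p=load('w3'); print('drum3',onplane(p,315.5,206,.066), 'gap mid',(240+390)/2)
E
```

```text
or [ 0.3364 -0.256   0.05  ] [-0.0895 -0.0948  0.1002]
ye [ 0.3352 -0.3546  0.062 ] [-0.1288 -0.0044  0.0881]
drum small [ 0.489  -0.4017  0.062 ] [-0.0053  0.0986  0.0881]
drum3 [ 0.4574 -0.3079  0.066 ] gap mid 315.0
```

servo_tool(
  steps=[
    [[0, 0.03, 1], 0, 0.9],
    [[0, 0, 1], 0, 0.9],
    [[0, 0, 0.9], 0, 0.9],
    [[0, 0, 0.6], 0, 0.9],
    [[0, 0, 0.42], 0, 0.9],
    [[0, 0, 0], 0, 0.9],
    [[0, 0, 0], 0, 0.9],
  ],
)

```text
time_s: 4.68
tool_pos: [0.456, -0.3098, 0.053]
orientation: [3.079, 0.62, 0.002]
force: [0.1, -0.9, -0.1]
grip_width: 0.0769
finger_force: 0.0
```

servo_tool(
  steps=[
    [[0, 0, 0], 0, 0.5],
    [[0, 0, 0], 0, 0.3],
    [[0, 0, 0], 0, 0.3],
    [[0, 0, 0], 0, 0.3],
    [[0, 0, 0], 0, 0.3],
    [[0, 0, 0], 0, 0.3],
  ],
  force=40,
)

```text
time_s: 5.42
tool_pos: [0.4559, -0.3096, 0.0531]
orientation: [3.079, 0.621, 0.001]
force: [-0.8, 1.0, 4.4]
grip_width: 0.0489
finger_force: 41.8
```

The grip fits, but the caliper has to be opened first, so I let go untouched and go to the stand.

servo_tool(
  steps=[
    [[0, 0, 0], 0, 0.9],
    [[0, 0, 0], 0, 0.9],
    [[0, 0, 0], 0, 0.9],
    [[0, 0, 0], 0, 0.9],
    [[0, 0, -0.6], 0, 0.9],
    [[0, 0, -1], 0, 0.9],
    [[0, 0, -1], 0, 0.9],
    [[0, 0, -1], 0, 0.9],
    [[0, 0, -1], 0, 0.9],
    [[0, 0, -1], 0, 0.9],
  ],
)

```text
time_s: 6.68
tool_pos: [0.4555, -0.3095, 0.1943]
orientation: [3.079, 0.621, 0.002]
force: [0.3, 0.3, -0.2]
grip_width: 0.077
finger_force: 0.0
```

servo_tool(
  steps=[
    [[0, 0, -1], 0, 0.9],
    [[0, 0, -1], 0, 0.9],
    [[0, 0, -1], 0, 0.9],
    [[0, 0, -1], 0, 0.9],
    [[0.5, -0.98, -0.4], 0, 0.5],
    [[0.5, -0.98, 0], 0, 0],
    [[0.5, -0.98, 0], 0, 0],
    [[0.5, -0.98, 0], 0, 0],
    [[0.5, -0.98, 0], 0, 0],
    [[0.5, -0.98, 0], 0, 0],
  ],
)

```text
time_s: 7.92
tool_pos: [0.4675, -0.1438, 0.3034]
orientation: [3.079, 0.621, 0.002]
force: [-0.1, 0.0, 0.4]
grip_width: -0.0003
finger_force: 0.0
```

servo_tool(
  steps=[
    [[0.5, -0.98, 0], 0, 0],
    [[0.5, -0.98, 0], 0, 0],
    [[0.5, -0.98, 0], 0, 0],
    [[0.5, -0.98, 0], 0, 0],
    [[0.5, -0.98, 0], 0, 0],
    [[0.5, -0.98, 0], 0, 0],
    [[0.5, -0.98, 0], 0, 0],
    [[0.5, -0.98, 0], 0, 0],
    [[0.5, -0.98, 0], 0, 0],
    [[0.5, -0.98, 0], 0, 0],
  ],
)

```text
time_s: 9.18
tool_pos: [0.4878, 0.1303, 0.3034]
orientation: [3.079, 0.621, 0.002]
force: [-0.4, 0.4, -0.3]
grip_width: -0.0002
finger_force: 0.0
```

servo_tool(
  steps=[
    [[0.5, -0.98, 0], 0, 0],
    [[0.5, -0.98, 0], 0, 0],
    [[0.5, -0.98, 0], 0, 0],
    [[0.5, -0.98, 0], 0, 0],
    [[0.5, -0.98, 0], 0, 0],
    [[0.5, -0.98, 0], 0, 0],
    [[0.5, -0.98, 0], 0, 0],
    [[0, 0, 0], -0.18, 0],
    [[0, 0, 0], -0.18, 0],
    [[0, 0, 0], -0.18, 0],
  ],
)

```text
time_s: 10.42
tool_pos: [0.502, 0.3214, 0.3033]
orientation: [2.797, 1.428, 0.001]
force: [-0.7, 0.0, 0.5]
grip_width: -0.0
finger_force: 0.0
```

servo_tool(
  steps=[
    [[0, 0, 0], -0.18, 0],
    [[0, 0, 0], -0.18, 0],
    [[0, 0, 0], -0.18, 0],
    [[0, 0, 0], -0.18, 0],
    [[0, 0, 0], -0.18, 0],
    [[0, 0, 0], -0.18, 0],
    [[0, 0, 0], -0.18, 0],
    [[0, 0, 0], -0.18, 0],
    [[0, 0, 0], -0.18, 0],
    [[0, 0, 0], -0.18, 0],
  ],
)

```text
time_s: 11.68
tool_pos: [0.5023, 0.321, 0.3032]
orientation: [0.621, 3.078, -0.001]
force: [0.2, 0.6, -0.2]
grip_width: 0.0003
finger_force: 0.0
```

```bash
python3 - <<'E'
from h import *
snap('wrist','w4'); s=ctrl.state(); print(s['time_s'],s['tool_pos'],s['orientation'],s['joint_pos'])
E
```

```text
11.725 [0.50234352 0.32103268 0.30298686] [ 6.16189525e-01  3.07981561e+00 -4.32588693e-04] [ 0.1236001   0.51077509 -1.09392101  1.61958507  0.46829171  1.30088932
  0.12933446]
```

View pics/w4.png

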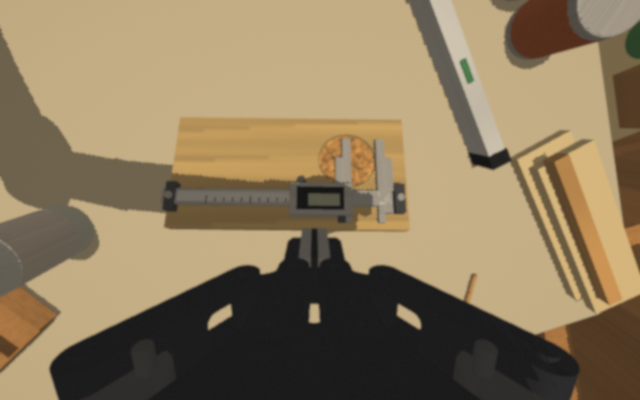

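The view shows the stand squarely: recess cork at (347,160), fixed jaw face about column 377, moving jaw face about 351, head with display centred near (320,200); opening roughly 30 mm. I take a second place for heights.

servo_tool(
  steps=[
    [[0.8, 0.5, 0], 0, 0],
    [[0.8, 0.5, 0], 0, 0],
    [[0.8, 0.5, 0], 0, 0],
    [[0.6, 0.5, 0], 0, 0],
    [[0, 0, 0], 0, 0],
    [[0, 0, 0], 0, 0],
  ],
)

```text
time_s: 12.48
tool_pos: [0.4536, 0.396, 0.3025]
orientation: [0.633, 3.076, -0.001]
force: [1.0, 0.3, 0.6]
grip_width: -0.0002
finger_force: 0.0
```

```bash
python3 - <<'E'
from h import *
snap('wrist','w5'); s=ctrl.state(); print(s['time_s'],s['tool_pos'],s['orientation'],s['joint_pos'])
a=load('w4')[0][105:240,150:430];b=load('w5')[0]
cv2.imwrite('pics/c5.png',np.vstack([cv2.resize(a,None,fx=2.2,fy=2.2,interpolation=2),cv2.resize(b[120:255,120:400],None,fx=2.2,fy=2.2,interpolation=2)]))
E
```

```text
12.525 [0.45386763 0.3957388  0.30235521] [ 6.33771884e-01  3.07606339e+00 -1.33255906e-03] [-0.03863702  0.51858587 -1.08252049  1.60646889  0.47205624  1.30499032
 -0.02970188]
```

View pics/c5.png

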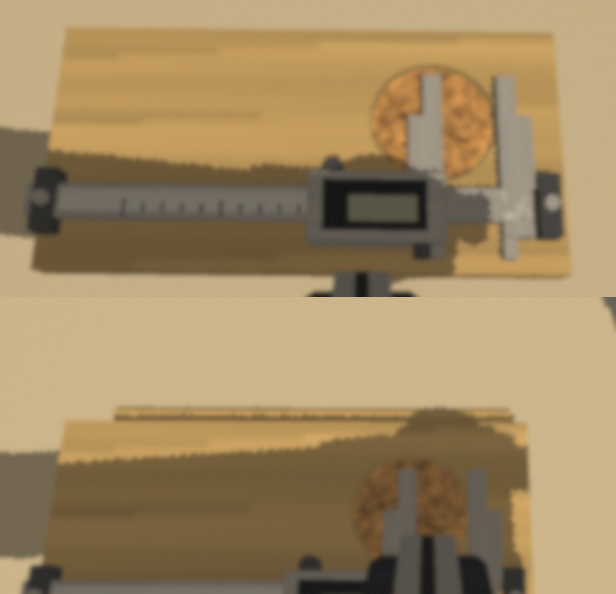

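```bash
python3 - <<'E'
from h import *
np.set_printoptions(precision=4,suppress=True)
p4=load('w4')[1];p5=load('w5')[1]
a=lambda X,Y:(150+X/2.2-.3,105+Y/2.2-.3); b=lambda X,Y:(120+X/2.2-.3,120+(Y-297)/2.2-.3)
out={}
for n,q,r in [('FL',(67,27),(66,421)),('FR',(553,33),(526,423)),('mtipface',(441,74),(415,470)),('mtipL',(422,74),(398,470)),('fface',(494,76),(469,470)),('rectop',(432,65),(410,459)),('headcorner',(308,172),(285,571)),('thumb',(332,163),(309,563))]:
    X,e=tri([(p4,*a(*q)),(p5,*b(*r))]);out[n]=X;print(n,X,np.array(e)*1e3)
v=out['FR']-out['FL'];print('front len',np.linalg.norm(v),'y dir',np.degrees(np.arctan2(v[1],v[0])))
# top cam
pt=load('top0')[1]
for n in out:print(n,proj(pt,out[n]))
E
```

```text
FL [0.3723 0.193  0.0612] [0.1368 0.1368]
FR [0.4831 0.4485 0.0622] [0.1208 0.1208]
mtipface [0.477  0.3786 0.089 ] [0.0804 0.0804]
mtipL [0.4733 0.3694 0.0876] [0.1286 0.1286]
fface [0.4907 0.4063 0.0817] [0.5633 0.5633]
rectop [0.472  0.377  0.0785] [0.3562 0.3562]
headcorner [0.4931 0.2958 0.1218] [0.0583 0.0583]
thumb [0.4942 0.309  0.1201] [0.361 0.361]
front len 0.27851888888965803 y dir 66.53788456138814
FL [np.float64(228.20990840932348), np.float64(254.94751171718133)]
FR [np.float64(126.07785282135441), np.float64(206.82663025073154)]
mtipface [np.float64(150.3873405242668), np.float64(208.5958736690883)]
mtipL [np.float64(154.35965214713752), np.float64(210.28450482906473)]
fface [np.float64(140.44423153050096), np.float64(203.06864479555713)]
rectop [np.float64(152.50468766733863), np.float64(211.2354315267463)]
headcorner [np.float64(181.46584811273493), np.float64(200.75738401000416)]
thumb [np.float64(176.05335249108361), np.float64(200.26413900907266)]
```

```bash
cat >> h.py <<'E'
yaw=np.radians(-23.46); xs=np.array([np.cos(yaw),np.sin(yaw),0]); ey=np.array([-np.sin(yaw),np.cos(yaw),0]); zz=np.array([0,0,1.])
ex=np.cos(np.pi/6)*xs+.5*zz; en=-.5*xs+np.cos(np.pi/6)*zz; S=np.stack([ex,ey,en],1); R0=np.array([.4993,.3660,.0880])
def onslope(p,u,v,zn=0,O=R0):
    e,d=ray(p,u,v); t=((O-e)@en+zn)/(d@en); return S.T@(e+t*d-O)
def need(P):
    s=ctrl.state(); T=R.from_rotvec(s['orientation']).as_matrix(); return T.T@(np.asarray(P)-s['tool_pos'])/.025
E
python3 - <<'E'
from h import *
from scipy.optimize import least_squares
np.set_printoptions(precision=4,suppress=True)
for f,box in(('w4',(130,190,312,372)),('w5',(190,240,270,350))):
    i,p=load(f);hsv=cv2.cvtColor(i,cv2.COLOR_BGR2HSV)
    h,s_,v=cv2.split(hsv.astype(int)); print(hsv[150,335 if f=='w4' else 300],hsv[125,300])
    m=((h<15)&(s_>120)).astype(np.uint8); k=np.zeros_like(m);k[box[0]:box[1],box[2]:box[3]]=1;m*=k
    m=cv2.morphologyEx(m,cv2.MORPH_CLOSE,np.ones((3,3),np.uint8))
    n,l,st,c=cv2.connectedComponentsWithStats(m);print([list(x) for x in st[1:] if x[4]>30])
    ys_,xs_=np.nonzero(m);P=np.array([onslope(p,a,b)[:2] for a,b in zip(xs_,ys_)])
    hull=cv2.convexHull((P*1e6).astype(np.int32))[:,0]/1e6
    r=least_squares(lambda q:np.hypot(*(hull-q[:2]).T)-.0345,[0,0],loss='soft_l1',f_scale=.0005)
    print(f,'circle',r.x*1e3,'resid',np.round(r.fun*1e3,1)); (c2,rad)=cv2.minEnclosingCircle((P*1e3).astype(np.float32));print(c2,rad)
p=load('w4')[1]
for n,X,Y,z in(('fface tip',494,76,.01),('fface low',497,150,.01),('mface tip',441,74,.01),('mface low',444,165,.01),('headUR',443,178,.0215),('headLR',442,243,.0215),('headUL',308,171,.0215),('headLL',308,243,.0215),('FL',67,27,0),('FR',553,33,0),('RL',32,270,0),('RR',571,276,0)):
    print(n,onslope(p,150+X/2.2-.3,105+Y/2.2-.3,z)*1e3)
E
```

```text
[ 16 154 169] [ 18 134 198]
[]Traceback (most recent call last):
  File "<stdin>", line 11, in <module>
cv2.error: OpenCV(4.12.0) /io/opencv/modules/imgproc/src/convhull.cpp:143: error: (-215:Assertion failed) total >= 0 && (depth == CV_32F || depth == CV_32S) in function 'convexHull'
```

```bash
cat > m.py <<'E'
from h import *
from scipy.optimize import least_squares
np.set_printoptions(precision=4,suppress=True)
for f,box in(('w4',(130,192,310,375)),('w5',(188,235,275,345))):
    i,p=load(f);h,s_,v=cv2.split(cv2.cvtColor(cv2.GaussianBlur(i,(3,3),0),cv2.COLOR_BGR2HSV).astype(int))
    y0=160 if f=='w4' else 215
    if f=='w4': print([(h[y0,x],s_[y0,x]) for x in range(312,380,3)])
    m=((h<=16)&(s_>143)).astype(np.uint8) if f=='w4' else ((h<=15)&(s_>135)).astype(np.uint8)
    k=np.zeros_like(m);k[box[0]:box[1],box[2]:box[3]]=1;m=cv2.morphologyEx(m*k,cv2.MORPH_CLOSE,np.ones((5,5),np.uint8));m=cv2.morphologyEx(m,cv2.MORPH_OPEN,np.ones((3,3),np.uint8))
    n,l,st,c=cv2.connectedComponentsWithStats(m);print([x.tolist() for x in st[1:] if x[4]>30])
    m=np.isin(l,[j for j in range(1,n) if st[j,4]>60])
    ys_,xs_=np.nonzero(m);P=np.array([onslope(p,a,b)[:2] for a,b in zip(xs_,ys_)])
    hull=cv2.convexHull((P*1e6).astype(np.int32))[:,0]/1e6
    r=least_squares(lambda q:np.hypot(*(hull-q[:2]).T)-.0345,[0,0],loss='soft_l1',f_scale=.0005)
    print(f,'circle',r.x*1e3,'resid',np.round(r.fun*1e3,1))
p=load('w4')[1]
for n,X,Y,z in(('fface tip',494,76,.01),('fface low',497,150,.01),('mface tip',441,74,.01),('mface low',444,165,.01),('headUR',443,178,.0215),('headLR',442,243,.0215),('headUL',308,171,.0215),('headLL',308,243,.0215),('FL',67,27,0),('FR',553,33,0),('RL',32,270,0),('RR',571,276,0)):
    print(n,onslope(p,150+X/2.2-.3,105+Y/2.2-.3,z)*1e3)
E
python3 m.py
```

```text
[(np.int32(19), np.int32(131)), (np.int32(19), np.int32(132)), (np.int32(18), np.int32(138)), (np.int32(16), np.int32(154)), (np.int32(16), np.int32(152)), (np.int32(16), np.int32(154)), (np.int32(16), np.int32(155)), (np.int32(15), np.int32(143)), (np.int32(17), np.int32(52)), (np.int32(17), np.int32(42)), (np.int32(18), np.int32(42)), (np.int32(19), np.int32(43)), (np.int32(19), np.int32(46)), (np.int32(15), np.int32(113)), (np.int32(15), np.int32(154)), (np.int32(16), np.int32(155)), (np.int32(16), np.int32(154)), (np.int32(16), np.int32(155)), (np.int32(16), np.int32(155)), (np.int32(16), np.int32(154)), (np.int32(16), np.int32(152)), (np.int32(17), np.int32(74)), (np.int32(18), np.int32(42))]
[[320, 138, 20, 42, 533], [352, 138, 22, 47, 757]]
w4 circle [ 3.0015 -1.6085] resid [-5.  -4.1 -3.7 -3.4 -2.9 -2.2 -1.6 -1.6 -1.  -1.1 -1.2 -1.2 -1.  -0.2
 -0.3 -0.3  0.1 -0.  -0.3 -2.  -1.7 -1.  -0.8 -0.6 -0.9 -1.3 -2.1 -1.9
 -2.3 -3.4 -3.2 -3.6 -4.  -4.5 -5.4]
[[311, 197, 20, 30, 458], [283, 199, 17, 36, 340]]
w5 circle [ 6.7803 -0.9601] resid [ -8.  -11.1  -5.5  -3.1  -3.   -2.8  -1.6  -1.2  -0.4  -0.5  -0.5   0.5
   1.3   0.5   0.   -0.1  -1.   -2.9  -5.5  -5.8  -5.7]
fface tip [-22.4951  32.2395  10.    ]
fface low [20.2517 31.9214 10.    ]
mface tip [-23.3202   3.2916  10.    ]
mface low [28.9184  3.6882 10.    ]
headUR [39.5622  1.3794 21.5   ]
headLR [72.7475  0.1142 21.5   ]
headUL [ 36.6889 -66.5328  21.5   ]
headLL [ 73.4907 -65.3333  21.5   ]
FL [ -55.1207 -209.7855   -0.    ]
FR [-54.9553  69.8084  -0.    ]
RL [  85.1922 -209.2751   -0.    ]
RR [85.2038 69.453  -0.    ]
```

```bash
sed -i 's/R0=np.array(\[.4993,.3660,.0880\])/R0=np.array([.4993,.3660,.0880])-.0012*ey/' h.py; python3 - <<'E'
from h import *
print(need(R0+S@[.052,.025,.017]+[0,0,.019]), R0+S@[.052,.025,.017]+[0,0,.019])
E
```

```text
[-3.59713195  0.57718     6.18879501] [0.5422884  0.37328842 0.14772243]
```

servo_tool(
  steps=[
    [[-0.9, 0.15, 0], 0, 0],
    [[-0.9, 0.15, 0], 0, 0],
    [[-0.9, 0.14, 0], 0, 0],
    [[-0.9, 0.14, 0.4], 0, 0],
    [[0, 0, 1], 0, 0],
    [[0, 0, 1], 0, 0],
    [[0, 0, 1], 0, 0],
    [[0, 0, 1], 0, 0],
    [[0, 0, 0], 0, 0],
    [[0, 0, 0], 0, 0],
  ],
)

```text
time_s: 13.78
tool_pos: [0.542, 0.3752, 0.1928]
orientation: [0.63, 3.077, 0.002]
force: [-0.1, 0.1, 0.7]
grip_width: 0.0
finger_force: 0.0
```

```bash
python3 - <<'E'
from h import *
snap('wrist','w6');snap('scene','s6'); s=ctrl.state(); print(s['time_s'],s['tool_pos'],s['orientation'],need(R0+S@[.052,.025,.017]+[0,0,.019]))
a=load('w6')[0][60:330,120:520];b=load('s6')[0][130:250,320:500]
cv2.imwrite('pics/c6.png',np.vstack([cv2.resize(a,(444,300)),cv2.resize(b,(444,296),interpolation=2)]))
E
```

```text
13.875 [0.54197243 0.37540884 0.19354939] [6.29932475e-01 3.07653014e+00 2.69470806e-03] [-0.04337465 -0.07655892  1.83297219]
```

View pics/c6.png

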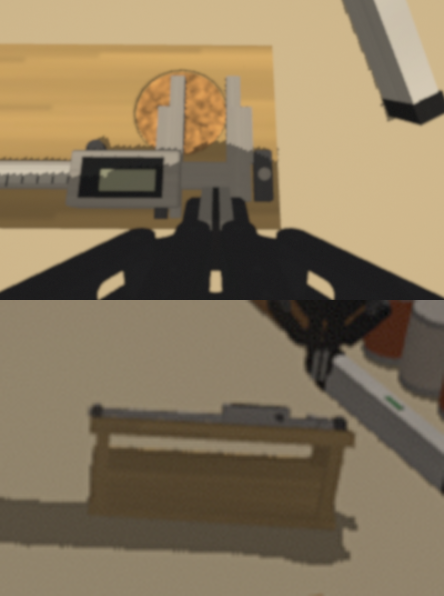

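The closed fingertips stand just right of the head, over the gap before the fixed jaw. Now down and push.

servo_tool(
  steps=[
    [[-0.04, -0.08, 0.8], 0, 0],
    [[0, 0, 0.6], 0, 0],
    [[0, 0, 0.3], 0, 0],
    [[0, 0, 0.13], 0, 0],
    [[0, 0, 0], 0, 0],
  ],
)

```text
time_s: 14.5
tool_pos: [0.5415, 0.3728, 0.1465]
orientation: [-0.63, -3.078, -0.0]
force: [-0.7, 0.1, -0.6]
grip_width: -0.0001
finger_force: 0.0
```

servo_tool(
  steps=[
    [[0, -0.2, 0], 0, 0],
    [[0, -0.2, 0], 0, 0],
    [[0, -0.2, 0], 0, 0],
    [[0, -0.2, 0], 0, 0],
  ],
)

```text
time_s: 15.0
tool_pos: [0.5337, 0.3543, 0.147]
orientation: [0.63, 3.077, 0.002]
force: [1.2, 2.3, 0.4]
grip_width: 0.0
finger_force: 1.1
```

servo_tool(
  steps=[
    [[0, -0.3, 0], 0, 0],
    [[0, -0.35, 0], 0, 0],
    [[0, -0.35, 0], 0, 0],
    [[0, -0.35, 0], 0, 0],
    [[0, -0.35, 0], 0, 0],
    [[0, -0.35, 0], 0, 0],
    [[0, -0.35, 0], 0, 0],
    [[0, -0.3, 0], 0, 0],
    [[0, -0.2, 0], 0, 0],
    [[0, -0.1, 0], 0, 0],
  ],
)

```text
time_s: 16.25
tool_pos: [0.5039, 0.285, 0.1466]
orientation: [-0.63, -3.078, 0.0]
force: [-0.9, 3.2, 3.3]
grip_width: 0.0002
finger_force: 1.6
```

servo_tool(
  steps=[
    [[0, -0.1, 0], 0, 0],
    [[0, 0, 0], 0, 0],
    [[0, 0.25, 0], 0, 0],
    [[0, 0.1, -0.8], 0, 0],
    [[0, 0, -1], 0, 0],
    [[0, 0, -1], 0, 0],
    [[0, 0, -1], 0, 0],
    [[0, 0, -1], 0, 0],
    [[0.5, 0.5, -1], 0, 0],
    [[0.5, 0.5, 0], 0, 0],
  ],
)

```text
time_s: 17.5
tool_pos: [0.494, 0.3251, 0.2944]
orientation: [0.631, 3.074, 0.005]
force: [-0.1, 0.3, -1.2]
grip_width: -0.0
finger_force: 0.0
```

servo_tool(
  steps=[
    [[0.2, 0, 0], 0, 1],
    [[0, 0, 0], 0, 1],
    [[0, 0, 0], 0, 1],
  ],
)

```text
time_s: 17.88
tool_pos: [0.4892, 0.3248, 0.2907]
orientation: [-0.631, -3.077, 0.002]
force: [0.2, 0.2, 0.6]
grip_width: 0.0543
finger_force: 0.0
```

```bash
python3 - <<'E'
from h import *
snap('wrist','w7'); s=ctrl.state(); print(s['time_s'],s['tool_pos'],s['orientation'],S.T@(s['tool_pos']-R0))
E
```

```text
17.925 [0.48925937 0.32486344 0.29086833] [-6.31565697e-01 -3.07694483e+00  1.84754941e-03] [ 0.10764025 -0.0405334   0.17210604]
```

View pics/w7.png

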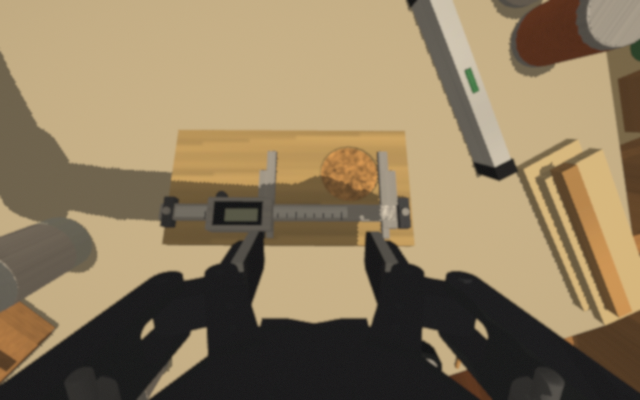

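Caliper now open: moving face at column 276, fixed face at 377, the whole recess visible around (350,173). I refine the recess centre from this view.

```bash
python3 - <<'E'
from h import *
from scipy.optimize import least_squares
np.set_printoptions(precision=4,suppress=True)
i,p=load('w7')
lab=cv2.cvtColor(cv2.GaussianBlur(i,(3,3),0),cv2.COLOR_BGR2HSV).astype(int);h,s,v=cv2.split(lab)
m=((h<=17)&(s>140)).astype(np.uint8);m[:140]=0;m[203:]=0;m[:,:312]=0;m[:,382:]=0
m=cv2.morphologyEx(m,cv2.MORPH_CLOSE,np.ones((5,5),np.uint8));m=cv2.morphologyEx(m,cv2.MORPH_OPEN,np.ones((5,5),np.uint8))
n,l,st,c=cv2.connectedComponentsWithStats(m);k=1+np.argmax(st[1:,4]);print(st[k],c[k])
ct=cv2.convexHull(max(cv2.findContours((l==k).astype(np.uint8),0,1)[0],key=len))[:,0]
P=np.array([onslope(p,*q)[:2] for q in ct])
r=least_squares(lambda q:np.hypot(*(P-q[:2]).T)-q[2],[0,0,.034],loss='soft_l1',f_scale=.0005);print('fit',r.x*1e3,np.round(r.fun*1e3,1))
print('cen',onslope(p,*c[k])*1e3, 'proj R0',proj(p,R0))
# jaw faces along rows: gradient on V
for row in (160,170,178):
    g=np.diff(cv2.GaussianBlur(i,(3,3),0)[row].astype(int).sum(1)); 
    print(row,[(x,int(g[x])) for x in range(262,290) if abs(g[x])>45],[(x,int(g[x])) for x in range(366,392) if abs(g[x])>45])
print([onslope(p,x,170,.01)*1e3 for x in(276,377)])
E
```

```text
[ 321  148   56   52 2292] [348.7845 173.3665]
fit [ 0.2008  0.6181 32.8899] [-0.8 -0.4 -0.1 -0.2  0.1 -0.2 -0.4  0.5  1.   1.1  0.9  0.1 -0.4 -0.3
 -0.3  0.  -0.1  0.  -0.2 -0.5 -0.6  0.1  0.5  0.4  0.4  0.3  0.4  0.3
 -0.2 -0.4]
cen [ 1.0505  0.6497 -0.    ] proj R0 [np.float64(348.2129553409541), np.float64(172.525252851957)]
160 [] [(378, 51)]
170 [] [(378, 49), (379, 54)]
178 [] [(376, -54), (379, 52)]
[array([  0.9901, -84.2581,  10.    ]), array([ 0.3141, 31.9085, 10.    ])]
```

servo_tool(
  steps=[
    [[0, 0, 0], 0.18, 0.9],
    [[0, 0, 0], 0.18, 0.9],
    [[0, 0, 0], 0.18, 0.9],
    [[0, 0, 0], 0.18, 0.9],
    [[0, 0, 0], 0.18, 0.9],
    [[0, 0, 0], 0.18, 0.9],
    [[0, 0, 0], 0.18, 0.9],
    [[0, 0, 0], 0.18, 0.9],
    [[0, 0, 0], 0.18, 0.9],
    [[0, 0, 0], 0.18, 0.9],
  ],
)

```text
time_s: 19.18
tool_pos: [0.4891, 0.3252, 0.2912]
orientation: [2.807, 1.41, -0.001]
force: [0.6, 0.1, -0.0]
grip_width: 0.077
finger_force: 0.0
```

servo_tool(
  steps=[
    [[0, 0, 0], 0.18, 0.9],
    [[0, 0, 0], 0.18, 0.9],
    [[0, 0, 0], 0.18, 0.9],
    [[-0.48, 0.99, 0], 0, 0.9],
    [[-0.48, 0.99, 0], 0, 0.9],
    [[-0.48, 0.99, 0], 0, 0.9],
    [[-0.48, 0.99, 0], 0, 0.9],
    [[-0.48, 0.99, 0], 0, 0.9],
    [[-0.48, 0.99, 0], 0, 0.9],
    [[-0.48, 0.99, 0], 0, 0.9],
  ],
)

```text
time_s: 20.42
tool_pos: [0.4785, 0.1321, 0.2913]
orientation: [3.08, 0.62, -0.001]
force: [-0.1, 0.0, 0.5]
grip_width: 0.0767
finger_force: 0.0
```

servo_tool(
  steps=[
    [[-0.48, 0.99, 0], 0, 0.9],
    [[-0.48, 0.99, 0], 0, 0.9],
    [[-0.48, 0.99, 0], 0, 0.9],
    [[-0.48, 0.99, 0], 0, 0.9],
    [[-0.48, 0.99, 0], 0, 0.9],
    [[-0.48, 0.99, 0], 0, 0.9],
    [[-0.48, 0.99, 0], 0, 0.9],
    [[-0.48, 0.99, 0], 0, 0.9],
    [[-0.48, 0.99, 0], 0, 0.9],
    [[-0.48, 0.99, 0], 0, 0.9],
  ],
)

```text
time_s: 21.68
tool_pos: [0.4635, -0.1424, 0.2914]
orientation: [-3.08, -0.62, 0.001]
force: [0.3, -0.1, 0.1]
grip_width: 0.0771
finger_force: 0.0
```

servo_tool(
  steps=[
    [[-0.48, 0.99, 0], 0, 0.9],
    [[-0.48, 0.99, 0], 0, 0.9],
    [[-0.48, 0.99, 0], 0, 0.9],
    [[-0.48, 0.99, 0], 0, 0.9],
    [[-0.48, 0.99, 0], 0, 0.9],
    [[-0.48, 0.99, 0], 0, 0.9],
    [[0, 0, 1], 0, 0.9],
    [[0, 0, 1], 0, 0.9],
    [[0, 0, 1], 0, 0.9],
    [[0, 0, 0], 0, 0.9],
  ],
)

```text
time_s: 22.92
tool_pos: [0.4535, -0.3056, 0.2146]
orientation: [-3.077, -0.619, 0.006]
force: [-0.0, -0.7, -0.9]
grip_width: 0.0767
finger_force: 0.0
```

```bash
sed -i 's/-.0012\*ey/-.0008*ey/' h.py; python3 - <<'E'
from h import *
np.set_printoptions(precision=4,suppress=True)
s=ctrl.state(); print(s['time_s'],s['tool_pos'],s['orientation'],s['joint_pos'],need([.4556,-.31,.052]))
E
```

```text
22.925 [ 0.4535 -0.3056  0.2146] [-3.0766 -0.6194  0.0056] [ 0.6731  0.3077 -0.1934  1.869   0.0701  0.9762 -0.7245] [0.0277 0.2186 6.5037]
```

servo_tool(
  steps=[
    [[0.03, 0.1, 0.8], 0, 0.9],
    [[0, 0.07, 1], 0, 0.9],
    [[0, 0, 1], 0, 0.9],
    [[0, 0, 1], 0, 0.9],
    [[0, 0, 1], 0, 0.9],
    [[0, 0, 0.8], 0, 0.9],
    [[0, 0, 0.5], 0, 0.9],
    [[0, 0, 0.25], 0, 0.9],
    [[0, 0, 0], 0, 0.9],
    [[0, 0, 0], 0, 0.9],
  ],
)

```text
time_s: 24.18
tool_pos: [0.4578, -0.3099, 0.0586]
orientation: [3.079, 0.62, 0.002]
force: [0.9, -0.4, 0.6]
grip_width: 0.0768
finger_force: 0.0
```

servo_tool(
  steps=[
    [[0, 0, 0.05], 0, 0.5],
    [[0, 0, 0], 0, 0.3],
    [[0, 0, 0], 0, 0.3],
    [[0, 0, 0], 0, 0.3],
    [[0, 0, 0], 0, 0.3],
    [[0, 0, 0], 0, 0.3],
  ],
  force=30,
)

```text
time_s: 24.92
tool_pos: [0.4574, -0.3096, 0.0571]
orientation: [3.079, 0.621, 0.0]
force: [-0.8, 1.1, 4.9]
grip_width: 0.0489
finger_force: 31.8
```

servo_tool(
  steps=[
    [[0, 0, -0.4], 0, 0.3],
    [[0, 0, -0.8], 0, 0.3],
    [[0, 0, -1], 0, 0.3],
    [[0, 0, -1], 0, 0.3],
    [[0, 0, -1], 0, 0.3],
    [[0, 0, -1], 0, 0.3],
    [[0, 0, -1], 0, 0.3],
    [[0, 0, -1], 0, 0.3],
    [[0, 0, -1], 0, 0.3],
    [[0, 0, -1], 0, 0.3],
  ],
)

```text
time_s: 26.18
tool_pos: [0.4567, -0.3094, 0.2871]
orientation: [-3.079, -0.621, 0.001]
force: [0.4, 0.3, -2.9]
grip_width: 0.049
finger_force: 31.8
```

servo_tool(
  steps=[
    [[0.477, -0.971, 0], 0, 0.3],
    [[0.477, -0.971, 0], 0, 0.3],
    [[0.477, -0.971, 0], 0, 0.3],
    [[0.477, -0.971, 0], 0, 0.3],
    [[0.477, -0.971, 0], 0, 0.3],
    [[0.477, -0.971, 0], 0, 0.3],
    [[0.477, -0.971, 0], 0, 0.3],
    [[0.477, -0.971, 0], 0, 0.3],
    [[0.477, -0.971, 0], 0, 0.3],
    [[0.477, -0.971, 0], 0, 0.3],
  ],
)

```text
time_s: 27.42
tool_pos: [0.4726, -0.0388, 0.2863]
orientation: [3.08, 0.621, -0.001]
force: [-0.2, -0.8, -2.8]
grip_width: 0.0491
finger_force: 32.0
```

servo_tool(
  steps=[
    [[0.477, -0.971, 0], 0, 0.3],
    [[0.477, -0.971, 0], 0, 0.3],
    [[0.477, -0.971, 0], 0, 0.3],
    [[0.477, -0.971, 0], 0, 0.3],
    [[0.477, -0.971, 0], 0, 0.3],
    [[0.477, -0.971, 0], 0, 0.3],
    [[0.477, -0.971, 0], 0, 0.3],
    [[0.477, -0.971, 0], 0, 0.3],
    [[0.477, -0.971, 0], 0, 0.3],
    [[0.477, -0.971, 0], 0, 0.3],
  ],
)

```text
time_s: 28.68
tool_pos: [0.4887, 0.2308, 0.2862]
orientation: [3.079, 0.62, -0.001]
force: [0.5, -0.4, -2.9]
grip_width: 0.0493
finger_force: 32.0
```

servo_tool(
  steps=[
    [[0.477, -0.971, 0], 0, 0.3],
    [[0.477, -0.971, 0], 0, 0.3],
    [[0.477, -0.971, 0], 0, 0.3],
    [[0.477, -0.971, 0], 0, 0.3],
    [[0.477, -0.971, 0], 0, 0.3],
    [[0, 0, 0], -0.18, 0.3],
    [[0, 0, 0], -0.18, 0.3],
    [[0, 0, 0], -0.18, 0.3],
    [[0, 0, 0], -0.18, 0.3],
    [[0, 0, 0], -0.18, 0.3],
  ],
)

```text
time_s: 29.92
tool_pos: [0.4968, 0.3647, 0.286]
orientation: [2.497, 1.905, -0.002]
force: [0.0, 0.7, -1.8]
grip_width: 0.0491
finger_force: 31.9
```

servo_tool(
  steps=[
    [[0, 0, 0], -0.18, 0.3],
    [[0, 0, 0], -0.18, 0.3],
    [[0, 0, 0], -0.18, 0.3],
    [[0, 0, 0], -0.18, 0.3],
    [[0, 0, 0], -0.18, 0.3],
    [[0, 0, 0], -0.18, 0.3],
    [[0, 0, 0], -0.18, 0.3],
    [[0, 0, 0], -0.174, 0.3],
    [[0, 0, 0], 0, 0.3],
    [[0, 0, 0], 0, 0.3],
  ],
)

```text
time_s: 31.18
tool_pos: [0.4971, 0.365, 0.2863]
orientation: [0.643, 3.075, -0.001]
force: [-0.5, 0.5, -3.0]
grip_width: 0.0492
finger_force: 31.9
```

```bash
python3 - <<'E'
from h import *
np.set_printoptions(precision=4,suppress=True)
snap('wrist','w8')
s=ctrl.state(); print(s['time_s'],s['tool_pos'],s['orientation'],s['joint_pos'],need(R0+S@[.0298,-.001,.0569]))
# held knob: dark pixels columns near expected plate position (uphill..downhill)
i,p=load('w8')
T=R.from_rotvec(s['orientation']).as_matrix()
for dx in(-.034,-.032,0,.032,.034,.036):
    print(dx,proj(p,s['tool_pos']+T@[dx,0,.053]))
u,v=proj(p,s['tool_pos']+T@[.025,0,-.009]);print('drumtop front',u,v)
g=i[:,int(round(p['cx']))-3:int(round(p['cx']))+4].mean(1).astype(int)
print([(r,g[r].tolist()) for r in range(190,320,3)])
E
```

```text
31.225 [0.4971 0.3651 0.2864] [ 0.6424  3.0749 -0.001 ] [ 0.0349  0.5713 -1.1001  1.5928  0.5235  1.3046  0.0159] [ 0.0394 -0.0009  5.3696]
-0.034 [np.float64(313.37227445726097), np.float64(267.8937482660731)]
-0.032 [np.float64(313.3697183741463), np.float64(265.34031787535275)]
0 [np.float64(313.32688221361036), np.float64(222.54861305609586)]
0.032 [np.float64(313.28004494990955), np.float64(175.75995744958283)]
0.034 [np.float64(313.2769719378185), np.float64(172.69013455556572)]
0.036 [np.float64(313.2738808807539), np.float64(169.6022854151288)]
drumtop front 312.7989440329942 218.8666477543224
[(190, [80, 84, 88]), (193, [79, 84, 86]), (196, [67, 71, 73]), (199, [47, 48, 50]), (202, [46, 48, 49]), (205, [44, 46, 47]), (208, [44, 46, 46]), (211, [43, 45, 46]), (214, [43, 44, 46]), (217, [43, 44, 46]), (220, [43, 45, 46]), (223, [48, 49, 51]), (226, [48, 49, 50]), (229, [47, 48, 50]), (232, [46, 48, 50]), (235, [47, 49, 50]), (238, [46, 48, 50]), (241, [46, 48, 49]), (244, [47, 49, 50]), (247, [47, 48, 50]), (250, [46, 48, 49]), (253, [47, 48, 50]), (256, [47, 49, 50]), (259, [46, 48, 50]), (262, [46, 48, 49]), (265, [47, 48, 50]), (268, [47, 48, 50]), (271, [47, 48, 50]), (274, [46, 48, 49]), (277, [46, 48, 49]), (280, [47, 48, 50]), (283, [47, 48, 50]), (286, [47, 48, 50]), (289, [45, 47, 49]), (292, [46, 47, 49]), (295, [47, 49, 50]), (298, [48, 49, 51]), (301, [47, 48, 49]), (304, [46, 48, 50]), (307, [45, 47, 49]), (310, [46, 47, 49]), (313, [57, 66, 71]), (316, [140, 183, 206]), (319, [149, 195, 217])]
```

```bash
python3 - <<'E'
from h import *
np.set_printoptions(precision=4,suppress=True)
i,p=load('w8'); s=ctrl.state();T=R.from_rotvec(s['orientation']).as_matrix()
for dx in(.028,.030,.032,.034): print(dx,proj(p,s['tool_pos']+T@[dx,0,.04]), proj(p,s['tool_pos']+T@[dx,0,.053]))
for dx in(.023,.024,.025): print(dx,proj(p,s['tool_pos']+T@[dx,0,-.009]))
g=i[:,310:317].mean(1).astype(int)
print([(r,g[r].tolist()) for r in range(150,200,2)])
cv2.imwrite('pics/c8.png',cv2.resize(i[120:330,200:430],None,fx=2.5,fy=2.5))
E
```

```text
0.028 [np.float64(313.211283018522), np.float64(186.43361880708804)] [np.float64(313.28613746756), np.float64(181.84615223550608)]
0.03 [np.float64(313.20778351649506), np.float64(183.18606199830518)] [np.float64(313.2831000745815), np.float64(178.81191148820952)]
0.032 [np.float64(313.2042620473774), np.float64(179.91811961054734)] [np.float64(313.28004494990955), np.float64(175.75995744958283)]
0.034 [np.float64(313.20071840368007), np.float64(176.62959909279397)] [np.float64(313.2769719378185), np.float64(172.69013455556572)]
0.023 [np.float64(312.8055219833877), np.float64(223.18739971841035)]
0.024 [np.float64(312.80224008975995), np.float64(221.0316752921233)]
0.025 [np.float64(312.7989440329942), np.float64(218.8666477543224)]
[(150, [106, 176, 217]), (152, [102, 169, 212]), (154, [89, 147, 187]), (156, [80, 141, 194]), (158, [77, 139, 196]), (160, [80, 144, 203]), (162, [79, 142, 200]), (164, [74, 132, 185]), (166, [58, 102, 143]), (168, [49, 83, 114]), (170, [48, 82, 113]), (172, [51, 86, 118]), (174, [53, 90, 124]), (176, [53, 88, 122]), (178, [48, 67, 86]), (180, [49, 51, 54]), (182, [68, 72, 75]), (184, [80, 85, 88]), (186, [80, 85, 88]), (188, [80, 84, 88]), (190, [80, 84, 87]), (192, [79, 83, 86]), (194, [77, 82, 85]), (196, [68, 71, 74]), (198, [51, 53, 54])]
```

servo_tool(
  steps=[
    [[0.1, 0, 0.7], 0, 0.3],
    [[0, 0, 1], 0, 0.3],
    [[0, 0, 1], 0, 0.3],
    [[0, 0, 1], 0, 0.3],
    [[0, 0, 0.7], 0, 0.3],
    [[0, 0, 0.4], 0, 0.3],
    [[0, 0, 0.1], 0, 0.3],
    [[0, 0, 0], 0, 0.3],
  ],
)

```text
time_s: 32.22
tool_pos: [0.4949, 0.3668, 0.1646]
orientation: [0.639, 3.075, 0.001]
force: [-0.2, 0.1, -2.6]
grip_width: 0.0487
finger_force: 32.0
```

```bash
python3 - <<'E'
from h import *
np.set_printoptions(precision=4,suppress=True)
s=ctrl.state(); print(s['time_s'],s['tool_pos'],s['force'],need(R0+S@[.0298,-.001,.0569]-.0014*xs))
E
```

```text
32.225 [0.4949 0.3668 0.1646] [-0.2123  0.0989 -2.5646] [-0.0102 -0.0318  0.4969]
```

servo_tool(
  steps=[
    [[0, -0.03, 0.25], 0, 0.3],
    [[0, 0, 0.13], 0, 0.3],
    [[0, 0, 0.06], 0, 0.3],
    [[0, 0, 0.04], 0, 0.3],
    [[0, 0, 0.02], 0, 0.3],
  ],
  force=20,
)

```text
time_s: 32.85
tool_pos: [0.4945, 0.3657, 0.1517]
orientation: [0.639, 3.076, 0.0]
force: [-0.2, -0.6, -1.0]
grip_width: 0.0492
finger_force: 32.0
```

servo_tool(
  steps=[
    [[0, 0, 0.04], 0, 0.3],
    [[0, 0, 0.04], 0, 0.3],
  ],
)

```text
time_s: 33.1
tool_pos: [0.4942, 0.366, 0.1507]
orientation: [0.639, 3.075, -0.0]
force: [-3.4, -2.6, 8.3]
grip_width: 0.0493
finger_force: 33.0
```

servo_tool(
  steps=[
    [[0.06, 0, 0.05], 0, 0.3],
    [[0.06, 0, 0.05], 0, 0.3],
    [[0.06, 0, 0.05], 0, 0.3],
  ],
  force=20,
)

```text
time_s: 33.48
tool_pos: [0.4905, 0.3682, 0.1477]
orientation: [0.639, 3.074, 0.001]
force: [-2.2, -1.5, 7.3]
grip_width: 0.0489
finger_force: 33.5
```

servo_tool(
  steps=[
    [[0.06, 0, 0.05], 0, 0.3],
    [[0.06, 0, 0.05], 0, 0.3],
    [[0.06, 0, 0.055], 0, 0.3],
    [[0.06, 0, 0.055], 0, 0.3],
  ],
)

```text
time_s: 33.98
tool_pos: [0.485, 0.3709, 0.1423]
orientation: [0.638, 3.074, 0.003]
force: [-2.8, -1.7, 6.6]
grip_width: 0.0488
finger_force: 34.2
```

```bash
python3 - <<'E'
from h import *
np.set_printoptions(precision=4,suppress=True)
snap('scene','s9'); snap('wrist','w9'); s=ctrl.state(); print(s['tool_pos'],s['force'])
p=load('s9')[1]; u,v=proj(p,R0); print(u,v); u,v=int(u),int(v)
a=load('s9')[0][v-60:v+40,u-70:u+70]; b=load('w9')[0][100:330,160:460]
cv2.imwrite('pics/c9.png',np.vstack([cv2.resize(a,(420,300),interpolation=2),cv2.resize(b,(420,298))]))
i,p=load('w9');g=i[:,310:317].mean(1).astype(int);print([(r,g[r].tolist()) for r in range(130,235,4)])
E
```

```text
[0.4849 0.3709 0.1422] [-2.6564 -1.616   6.7576]
432.44107455180574 179.5423041649859
[(130, [148, 194, 216]), (134, [149, 194, 217]), (138, [149, 194, 217]), (142, [148, 194, 217]), (146, [148, 194, 217]), (150, [148, 194, 217]), (154, [148, 194, 217]), (158, [141, 185, 210]), (162, [99, 164, 204]), (166, [70, 113, 140]), (170, [93, 154, 192]), (174, [94, 156, 194]), (178, [104, 173, 215]), (182, [108, 180, 220]), (186, [105, 177, 218]), (190, [89, 145, 182]), (194, [59, 86, 105]), (198, [52, 53, 55]), (202, [49, 51, 52]), (206, [49, 50, 51]), (210, [45, 46, 47]), (214, [42, 43, 44]), (218, [46, 48, 50]), (222, [50, 51, 52]), (226, [50, 51, 53]), (230, [49, 50, 52]), (234, [50, 51, 52])]
```

servo_tool(
  steps=[
    [[0.06, 0, 0.065], 0, 0.3],
    [[0.06, 0, 0.07], 0, 0.3],
    [[0.06, 0, 0.075], 0, 0.3],
  ],
)

```text
time_s: 34.45
tool_pos: [0.4807, 0.3729, 0.137]
orientation: [0.638, 3.075, 0.003]
force: [-2.4, -0.0, 6.8]
grip_width: 0.0492
finger_force: 34.8
```

```bash
python3 - <<'E'
from h import *
np.set_printoptions(precision=4,suppress=True)
s=ctrl.state(); print(s['tool_pos'],s['force'],S.T@(s['tool_pos']-R0))
# final TCP: knob seated centre (-.5,-1,-5): pivot 50 above along en, TCP 3 above
print('final',need(R0+S@[-.0005,-.001,-.005+.050]+[0,0,.003]-.0014*xs))
E
```

```text
[0.4807 0.3729 0.137 ] [-2.3989 -0.0074  6.7981] [ 0.0073 -0.0002  0.0524]
final [ 0.1794 -0.031   0.2928]
```

servo_tool(
  steps=[
    [[0.045, -0.01, 0.07], 0, 0.3],
    [[0.045, -0.01, 0.07], 0, 0.3],
    [[0.045, -0.01, 0.07], 0, 0.3],
  ],
)

```text
time_s: 34.83
tool_pos: [0.4772, 0.3743, 0.132]
orientation: [0.637, 3.075, 0.006]
force: [-1.9, 0.0, 7.4]
grip_width: 0.0494
finger_force: 35.2
```

servo_tool(
  steps=[
    [[0.045, -0.01, 0.07], 0, 0.3],
    [[0, 0, 0], 0, 0.3],
  ],
)

```text
time_s: 35.08
tool_pos: [0.476, 0.3747, 0.1302]
orientation: [0.636, 3.075, 0.006]
force: [-1.6, 1.7, 6.5]
grip_width: 0.0488
finger_force: 35.3
```

```bash
python3 - <<'E'
from h import *
np.set_printoptions(precision=4,suppress=True)
s=ctrl.state(); print(s['tool_pos'],s['force'],S.T@(s['tool_pos']-R0))
print('final',need(R0+S@[-.0005,-.001,-.005+.050]+[0,0,.003]-.0014*xs))
E
```

```text
[0.476  0.3747 0.1302] [-1.6338  1.6815  6.4711] [-0.0004 -0.0005  0.0489]
final [-0.0188 -0.02    0.0175]
```

servo_tool(
  steps=[
    [[-0.01, -0.02, 0.03], 0, 0.3],
    [[0, 0, 0.03], 0, 0.3],
    [[0, 0, 0.02], 0, 0.3],
  ],
)

```text
time_s: 35.45
tool_pos: [0.4752, 0.3749, 0.1286]
orientation: [0.636, 3.077, 0.008]
force: [-4.6, 1.4, 9.0]
grip_width: 0.0494
finger_force: 35.5
```

servo_tool(
  steps=[
    [[0, 0, 0], 0, 0.7],
    [[0, 0, 0], 0, 0.8],
    [[0, 0, 0], 0, 0.9],
    [[0, 0, 0], 0, 0.9],
    [[0, 0, -0.3], 0, 0.9],
    [[0, 0, -0.6], 0, 0.9],
    [[0, 0, -1], 0, 0.9],
    [[0, 0, -1], 0, 0.9],
    [[0, 0, -1], 0, 0.9],
    [[0, 0, -1], 0, 0.9],
  ],
)

```text
time_s: 36.7
tool_pos: [0.4761, 0.3723, 0.2509]
orientation: [0.639, 3.075, 0.002]
force: [0.4, 0.4, 0.1]
grip_width: 0.0769
finger_force: 0.0
```

servo_tool(
  steps=[
    [[-0.3, 0, -1], 0, 0],
    [[-0.7, -0.3, -1], 0, 0],
    [[-0.7, -0.3, -0.6], 0, 0],
    [[0, 0, 0], 0, 0],
    [[0, 0, 0], 0, 0],
  ],
)

```text
time_s: 37.33
tool_pos: [0.5082, 0.3417, 0.3137]
orientation: [-0.637, -3.076, 0.0]
force: [-0.1, -0.1, 0.8]
grip_width: 0.0
finger_force: 0.0
```

```bash
python3 - <<'E'
from h import *
np.set_printoptions(precision=4,suppress=True)
s=ctrl.state(); print(s['time_s'],s['tool_pos'],S.T@(s['tool_pos']-R0))
snap('scene','s10'); snap('wrist','w10'); snap('top','t10')
a=load('s10')[0][110:220,350:500]; b=load('w10')[0][90:260,150:450]
cv2.imwrite('pics/c10.png',np.vstack([cv2.resize(a,(450,300),interpolation=2),cv2.resize(b,(450,298),interpolation=2)]))
p=load('w10')[1]; print('pred plate top centre',proj(p,R0+S@[0,0,.008]),'drum top',proj(p,R0+S@[0,0,.057]),proj(p,R0))
E
```

```text
37.325 [0.5082 0.3417 0.3137] [ 0.1283 -0.0179  0.1865]
pred plate top centre [np.float64(328.4070978181033), np.float64(158.44783268658318)] drum top [np.float64(330.7040991078323), np.float64(140.50623845761703)] [np.float64(328.091179176996), np.float64(160.9154342911002)]
```

View pics/c10.png

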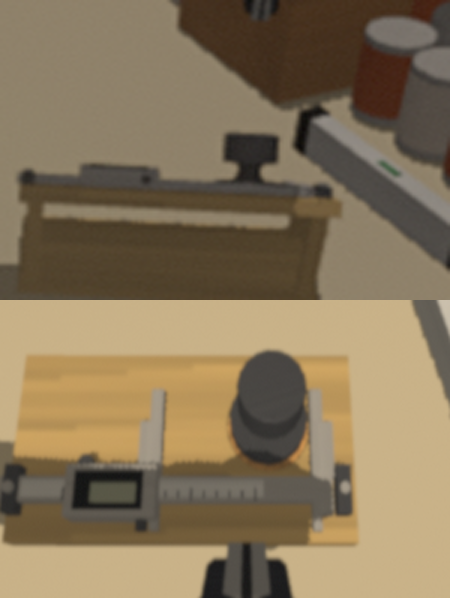

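The knob sits square to the board between the open jaws (drum top near (331,140) in the wrist picture, where a seated knob should show it); head's right-hand end near column 193.

```bash
python3 - <<'E'
from h import *
np.set_printoptions(precision=4,suppress=True)
p=load('w10')[1]
print('head -y end',onslope(p,193.3,196.7,.0215)*1e3,'mface',onslope(p,150+165/1.5,90+100/1.753,.01)*1e3,'end block',onslope(p,150+25/1.5,196.7,.01)*1e3)
i=load('w10')[0];g=i[:,:,:].astype(int)
h=cv2.cvtColor(i,cv2.COLOR_BGR2HSV).astype(int);m=((h[...,2]<115)&(h[...,1]<60)).astype(np.uint8);m[:110]=0;m[182:]=0;m[:,:296]=0;m[:,356]=0;m[:,354:]=0
n,l,st,c=cv2.connectedComponentsWithStats(m);k=1+np.argmax(st[1:,4]);print('knob blob',st[k],c[k])
print('model extents: drum left/right',proj(p,R0+S@[0,-.026,.057]),proj(p,R0+S@[0,.024,.057]),'top',proj(p,R0+S@[-.025,-.001,.057]),'plate L/R',proj(p,R0+S@[0,-.033,.0]),proj(p,R0+S@[0,.031,.0]),'bottom',proj(p,R0+S@[.032,-.001,.002]))
print(need(R0+S@[.052,-.175,.017]+[0,0,.019]))
E
```

```text
head -y end [  52.3906 -154.1962   21.5   ] mface [-14.0811 -84.2778  10.    ] end block [  49.446  -190.6578   10.    ]
knob blob [ 304  120   50   62 2455] [329.3886 151.1332]
model extents: drum left/right [np.float64(306.0975909948786), np.float64(140.4608782659622)] [np.float64(353.422275896821), np.float64(140.54811765674867)] top [np.float64(329.4742346044671), np.float64(119.30583129626508)] plate L/R [np.float64(301.78226764347033), np.float64(160.8646991790086)] [np.float64(352.8108639261902), np.float64(160.9631046774262)] bottom [np.float64(327.6308182728736), np.float64(184.8392655858122)]
[-0.7483 -6.2808  6.626 ]
```

servo_tool(
  steps=[
    [[-0.1, -0.86, 0], 0, 0],
    [[-0.1, -0.87, 0], 0, 0],
    [[-0.11, -0.87, 0], 0, 0],
    [[-0.11, -0.87, 0], 0, 0],
    [[-0.11, -0.87, 0], 0, 0],
    [[-0.11, -0.87, 0.5], 0, 0],
    [[-0.11, -0.87, 1], 0, 0],
    [[0, 0, 1], 0, 0],
    [[0, 0, 1], 0, 0],
    [[0, 0, 1], 0, 0],
  ],
)

```text
time_s: 38.72
tool_pos: [0.4652, 0.1947, 0.2003]
orientation: [-0.638, -3.076, 0.0]
force: [0.4, -0.3, 0.1]
grip_width: -0.0
finger_force: 0.0
```

servo_tool(
  steps=[
    [[0, 0, 0.5], 0, 0],
    [[0, 0, 0.3], 0, 0],
    [[0, 0, 0], 0, 0],
  ],
)

```text
time_s: 39.1
tool_pos: [0.4658, 0.1947, 0.1813]
orientation: [-0.639, -3.076, -0.0]
force: [0.3, 0.1, -0.4]
grip_width: 0.0001
finger_force: 0.0
```

```bash
python3 - <<'E'
from h import *
np.set_printoptions(precision=4,suppress=True)
s=ctrl.state(); print(s['time_s'],s['tool_pos'],s['orientation'],s['joint_pos'],need(R0+S@[.052,-.170,.017]+[0,0,.019]))
E
```

```text
39.1 [0.4658 0.1947 0.1813] [-0.6385 -3.0759 -0.0001] [ 0.3854  0.5075 -1.1223  1.9633  0.5421  1.0133  0.1709] [ 0.0378 -0.0111  1.3449]
```

servo_tool(
  steps=[
    [[0.03, 0, 0.4], 0, 0],
    [[0, 0, 0.4], 0, 0],
    [[0, 0, 0.3], 0, 0],
    [[0, 0, 0.2], 0, 0],
    [[0, 0, 0.05], 0, 0],
    [[0, 0, 0], 0, 0],
  ],
)

```text
time_s: 39.85
tool_pos: [0.4652, 0.1948, 0.1476]
orientation: [0.639, 3.076, 0.0]
force: [-0.1, 0.4, 0.7]
grip_width: -0.0
finger_force: 0.0
```

servo_tool(
  steps=[
    [[0, 0.15, 0], 0, 0],
    [[0, 0.15, 0], 0, 0],
    [[0, 0.15, 0], 0, 0],
  ],
)

```text
time_s: 40.22
tool_pos: [0.4697, 0.2049, 0.1475]
orientation: [0.64, 3.076, -0.001]
force: [-0.7, -2.1, 0.8]
grip_width: 0.0001
finger_force: 1.0
```

servo_tool(
  steps=[
    [[0, 0.2, 0], 0, 0],
    [[0, 0.25, 0], 0, 0],
    [[0, 0.25, 0], 0, 0],
    [[0, 0.25, 0], 0, 0],
    [[0, 0.25, 0], 0, 0],
    [[0, 0.2, 0], 0, 0],
    [[0, 0.15, 0], 0, 0],
    [[0, 0.08, 0], 0, 0],
    [[0, 0, 0], 0, 0],
  ],
)

```text
time_s: 41.35
tool_pos: [0.4859, 0.2427, 0.1476]
orientation: [0.639, 3.076, 0.001]
force: [-0.6, -1.7, 0.1]
grip_width: 0.0002
finger_force: 0.5
```

```bash
python3 - <<'E'
from h import *
np.set_printoptions(precision=4,suppress=True)
s=ctrl.state(); print(s['time_s'],s['tool_pos'],s['force']@ey,S.T@(s['tool_pos']-R0))
E
```

```text
41.35 [0.4859 0.2427 0.1476] -1.8093145122074679 [ 0.0617 -0.1176  0.0332]
```

servo_tool(
  steps=[
    [[0, 0.06, 0], 0, 0],
    [[0, 0.06, 0], 0, 0],
    [[0, 0.04, 0], 0, 0],
  ],
)

```text
time_s: 41.72
tool_pos: [0.4874, 0.2461, 0.1476]
orientation: [-0.639, -3.076, 0.0]
force: [-1.2, -2.7, 0.7]
grip_width: -0.0003
finger_force: 1.4
```

servo_tool(
  steps=[
    [[0, 0.03, 0], 0, 0],
    [[0, 0.03, 0], 0, 0],
  ],
)

```text
time_s: 41.98
tool_pos: [0.4877, 0.2466, 0.1473]
orientation: [-0.64, -3.075, 0.004]
force: [-2.6, -4.8, 2.7]
grip_width: 0.0004
finger_force: 3.0
```

servo_tool(
  steps=[
    [[0, 0.02, 0], 0, 0],
    [[0, 0, 0], 0, 0],
  ],
)

```text
time_s: 42.22
tool_pos: [0.488, 0.247, 0.1474]
orientation: [-0.64, -3.075, 0.004]
force: [-1.7, -4.5, 2.1]
grip_width: -0.0003
finger_force: 2.7
```

servo_tool(
  steps=[
    [[0, 0.03, 0], 0, 0],
    [[0, 0.03, 0], 0, 0],
  ],
)

```text
time_s: 42.48
tool_pos: [0.4882, 0.2474, 0.1472]
orientation: [-0.64, -3.075, 0.008]
force: [-4.2, -7.0, 4.3]
grip_width: -0.0
finger_force: 4.7
```

servo_tool(
  steps=[
    [[0, 0.03, 0], 0, 0],
    [[0, 0, 0], 0, 0],
  ],
)

```text
time_s: 42.72
tool_pos: [0.4883, 0.2475, 0.1472]
orientation: [-0.641, -3.074, 0.01]
force: [-3.9, -7.8, 5.4]
grip_width: -0.0002
finger_force: 5.3
```

servo_tool(
  steps=[
    [[0, 0.03, 0], 0, 0],
    [[0, 0, 0], 0, 0],
  ],
)

```text
time_s: 42.98
tool_pos: [0.4883, 0.2477, 0.1471]
orientation: [-0.641, -3.074, 0.012]
force: [-4.1, -9.8, 7.0]
grip_width: 0.0001
finger_force: 6.2
```

servo_tool(
  steps=[
    [[0, 0.03, 0], 0, 0],
    [[0, 0, 0], 0, 0],
  ],
)

```text
time_s: 43.22
tool_pos: [0.4884, 0.2478, 0.1471]
orientation: [-0.641, -3.074, 0.014]
force: [-5.9, -10.6, 8.6]
grip_width: -0.0004
finger_force: 7.1
```

```bash
python3 - <<'E'
from h import *
np.set_printoptions(precision=4,suppress=True)
s=ctrl.state(); print(s['time_s'],s['tool_pos'],s['force']@ey,S.T@(s['tool_pos']-R0))
snap('wrist','w11'); i,p=load('w11'); I=cv2.GaussianBlur(i,(3,3),0).astype(int).sum(2)
# scan along y on slope at jaw height through jaw tips below plate: x=-0.018 
for x in (-.018,-.010,.02):
    L=[]
    for y in np.arange(-.055,.06,.002):
        u,v=proj(p,R0+S@[x,y,.01]); L.append(I[int(round(v)),int(round(u))] if 0<=v<400 and 0<=u<640 else -1)
    print(x,L)
E
```

```text
43.225 [0.4884 0.2478 0.1471] -12.034299377554216 [ 0.0617 -0.1119  0.0326]
-0.018 [np.int64(497), np.int64(494), np.int64(495), np.int64(494), np.int64(494), np.int64(426), np.int64(286), np.int64(370), np.int64(519), np.int64(534), np.int64(532), np.int64(529), np.int64(457), np.int64(280), np.int64(202), np.int64(224), np.int64(168), np.int64(154), np.int64(155), np.int64(153), np.int64(155), np.int64(155), np.int64(149), np.int64(140), np.int64(138), np.int64(141), np.int64(145), np.int64(144), np.int64(143), np.int64(141), np.int64(149), np.int64(151), np.int64(155), np.int64(162), np.int64(179), np.int64(227), np.int64(249), np.int64(249), np.int64(247), np.int64(247), np.int64(248), np.int64(247), np.int64(247), np.int64(249), np.int64(249), np.int64(249), np.int64(249), np.int64(248), np.int64(247), np.int64(243), np.int64(242), np.int64(240), np.int64(242), np.int64(241), np.int64(243), np.int64(244), np.int64(247), np.int64(247)]
-0.01 [np.int64(500), np.int64(500), np.int64(500), np.int64(500), np.int64(494), np.int64(381), np.int64(280), np.int64(345), np.int64(513), np.i
[... 906 characters left out ...]
nt64(524), np.int64(457), np.int64(225), np.int64(167), np.int64(168), np.int64(183), np.int64(224), np.int64(242), np.int64(239), np.int64(237), np.int64(242), np.int64(244), np.int64(241), np.int64(241), np.int64(238), np.int64(239), np.int64(245), np.int64(246), np.int64(241), np.int64(242), np.int64(240), np.int64(241), np.int64(246), np.int64(242), np.int64(244), np.int64(244), np.int64(247), np.int64(283), np.int64(464), np.int64(481), np.int64(334), np.int64(276), np.int64(276), np.int64(351), np.int64(512), np.int64(519), np.int64(521), np.int64(529), np.int64(532), np.int64(526), np.int64(521), np.int64(521), np.int64(524), np.int64(513), np.int64(510), np.int64(511), np.int64(512)]
```

The moving face edge lies at y ≈ −30.5 mm, i.e. an opening of about 64 mm, at 12 N: nipped. I back off and lift away.

servo_tool(
  steps=[
    [[0, -0.15, 0], 0, 0],
    [[0, -0.15, 0], 0, 0],
    [[0, -0.1, -0.2], 0, 0],
    [[0, 0, -0.8], 0, 0],
    [[0, 0, -1], 0, 0],
    [[0, 0, -1], 0, 0],
    [[0, 0, -1], 0, 0],
    [[0, 0, -1], 0, 0],
    [[0, 0, -1], 0, 0],
    [[0, 0, -0.6], 0, 0],
  ],
)

```text
time_s: 44.52
tool_pos: [0.486, 0.2433, 0.3152]
orientation: [0.638, 3.074, 0.004]
force: [0.2, -0.7, 0.1]
grip_width: 0.0001
finger_force: 0.0
```

servo_tool(
  steps=[
    [[0, 0.8, 0], 0, 0],
    [[0, 0.8, 0], 0, 0],
    [[0, 0.8, 0], 0, 0],
    [[0, 0, 0], 0, 0],
    [[0, 0, 0], 0, 0],
  ],
)

```text
time_s: 45.15
tool_pos: [0.5094, 0.2968, 0.3126]
orientation: [-0.639, -3.076, 0.001]
force: [-0.5, -0.6, -1.2]
grip_width: 0.0002
finger_force: 0.0
```

```bash
python3 - <<'E'
from h import *
np.set_printoptions(precision=3,suppress=True)
s=ctrl.state(); print(s['time_s'],s['tool_pos'],s['force'])
snap('wrist','w12'); i,p=load('w12'); I=cv2.GaussianBlur(i,(3,3),0).astype(int).sum(2)
Y=np.arange(-.045,.046,.001)
for x in (.0,.012,.02):
    L=np.array([I[int(round(v)),int(round(u))] for u,v in (proj(p,R0+S@[x,y,.01]) for y in Y)]); d=np.diff(L)
    print(x,[(round(Y[k]*1e3+.5,1),int(d[k])) for k in np.nonzero(abs(d)>60)[0]])
h=cv2.cvtColor(i,cv2.COLOR_BGR2HSV).astype(int)
m=((h[...,2]<115)&(h[...,1]<60)).astype(np.uint8)
u,v=proj(p,R0+S@[0,0,.057]);u2,v2=proj(p,R0)
print('drum pred L/R/top',proj(p,R0+S@[0,-.0235,.057]),proj(p,R0+S@[0,.0265,.057]),proj(p,R0+S@[-.025,.0015,.057]))
r=m[int(v),int(u)-60:int(u)+60]; e=np.nonzero(r)[0]+int(u)-60; cc=m[int(v)-60:int(v)+5,int(u)];print(e.min(),e.max(),np.nonzero(cc)[0].min()+int(v)-60)
E
```

```text
45.15 [0.509 0.297 0.313] [-0.476 -0.567 -1.181]
0.0 [(np.float64(-31.5), -65), (np.float64(-30.5), -74), (np.float64(33.5), 72)]
0.012 [(np.float64(-30.5), -82), (np.float64(-29.5), -70)]
0.02 []
drum pred L/R/top [np.float64(347.5601717632851), np.float64(121.5452784140139)] [np.float64(395.8617833879616), np.float64(121.55203970870777)] [np.float64(370.476790741728), np.float64(100.32844346983383)]
348 393 101
```

```bash
python3 -c "
from rig import ctrl
print(ctrl.finish_job())"
```

```text
the job is handed in; nothing more can be done
None
```

The round-plate knob sits flat in the stand's recess, nipped between both jaws at about 64 mm as measured from the camera (I could not read the display), and the job is handed in with the arm clear and the other knobs, jar and tin not touched.

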